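Switch off and lock out the live circuit

ROBOT

A 7-joint arm with a two-finger parallel gripper is mounted at the origin on the work surface. World frame = base frame: x ahead of the robot, y to its left, z up, the work surface at z = 0. Lengths are in mm, angles in rad, forces in N, time in s.
With the tool pointing down it reaches from about 400 to 900 mm from the base axis. Payload 5.6 kg.
Tool frame: the origin (TCP) lies midway between the tips of the shut fingers; the grasp point (between the pads) lies 19 mm behind it; z points along the fingers, y is the line along which they close (so a half turn about z gives the same grasp; the last joint's range is limited). The gripper opens to 92 mm and grips with 3 to 60 N. Pads are 20 mm wide; open, the fingers measure 128 mm over their backs; the gripper's body (75 mm by 189 mm) begins 69 mm behind the grasp point.
Start: joints at [1.148, 0.468, -0.012, 1.603, 0.006, 1.071, -0.056], TCP at [240.938, -603.704, 214.592] pointing down, gripper open.
Joint ranges: [-2.53, 2.53], [-0.31, 2.02], [-1.57, 1.55], [0.28, 2.44], [-1.29, 4.43], [0.15, 1.84], [-2.92, 2.92]. Speed limits (rad/s): [2.57, 2.57, 3.14, 3.14, 3.14, 3.14, 3.14].

INTERFACE

Orientations are given as a rotation vector (axis times angle).
In Python, from cell import robot, grip, kin, viewer gives the robot as it stands. Calls block until the motion is done:
- robot.movep(position, orientation): joint-space move of the TCP to a pose.
- robot.servo_line(position, feed=150, rotation=None): straight line of the TCP; rotation=None keeps the orientation; feed is the mean speed in mm/s.
- robot.goto_joints(angles): joint-space move.
- grip(opening, newtons=None): opening from 0.0 (shut) to 1.0 (fully open); newtons is the grip in N (None keeps the last); returns when the fingers have stopped.
- robot.hold(seconds).
- kin.ik(position, orientation): joint angles nearest the present ones, or None.
- robot.observe(): the state.
- viewer.read_camera(name): name is "side" or "top" or "wrist"; returns the picture (480x640x3 uint8, red, green, blue); there is no depth.
- viewer.camera_info(name): a dict with "camera_matrix" (3x3 intrinsics, pixels), "R" (3x3) and "t" (3): a world point X has camera coordinates R X + t. Camera axes: x right, y down, z forward; pixel columns grow to the right and rows downward; lengths in mm; the calibration is good to about 2 mm. The wrist camera is an equidistant fisheye: a pixel r from the principal point sees the ray r / f radians off the axis. A picture is of the moment at which its call begins: read the wrist's pose just before it. camera_info takes no time and is no camera call; for the wrist camera it gives the pose at the moment of the call.
A pose or a line that the arm cannot do raises robot.IKError and nothing moves.
- robot.job_done(): hands the job in; it is judged then, once.
Trained networks look in the newest picture that a camera, given by its name, has taken for a name from the list of things; names that differ only in an ending like _2 or _b are one class to them, and where a whole thing is asked for, a point or a joint stands for the part that bears it (a point fixed in the world has none). Each returns a list of dicts, best first, with "confidence" (0 to 1); they miss things now and then, are a little off and sometimes report something else, mostly with a low value. They report only what shows in the picture. A call takes as long as a camera call. They do not tell look-alikes from the thing itself.
- viewer.silhouettes(name, camera): "mask" (480x640 bool, what is visible of it).
- viewer.pinpoint(name, camera): "at" ([x, y, z] in mm, in the coordinates of the camera as it stood for that picture, good to about 4 mm: a listed point, or the origin of a listed thing).
The state is a dict: "t": time; "joints": joint angles; "joint_velocities": joint speeds; "joint_torque": joint torques, N m; "tcp_pos": TCP position; "tcp_rot": TCP orientation; "contact_force": force on the tool from outside, world axes, zero at the start; "wrist_torque": the same for the moment, N m; "grip_width": opening from 0.0 (shut) to 1.0 (fully open); "grip_force": force on a finger pad.
Only numpy, scipy, OpenCV 4.12 (cv2) and the standard library are available. Lean on these libraries where they do the work, as an engineer would, in place of code of your own. Each camera call takes 0.05 s, during which the arm holds its last target. There are 200 camera calls.

TASK

One of the three lever switches on the panel has been left on: its lever leans towards the coloured tab behind it, while the other two lean away from theirs. Throw that lever fully over to off; once it is off, move the spring clamp of the same colour as that switch's tab from the rail and clip it upright onto the middle of that tab's top edge, well down and square, as a lockout. Leave the other switches, the other clamps and everything else on the bench where they are.

Things in the scene. Friction and masses are not known exactly. Their poses are not given: they have to be found in the camera images.
- switch_a_base: grey switch housing 70 x 50 x 25 mm, fixed on the panel; one in each of the three bays, in shuffled order. Origin: centre of its underside (15 mm above the table). Its +x axis points to the coloured tab of its own bay, whose centre is 60 mm away. The lever turns about a level axis along y, 22 mm above the origin: a 10 mm steel rod with a black ball knob 26 mm across, centred 80 mm from that axis.
- switch_a (a joint): lever angle of this switch, rad: 0 = OFF (leaning 0.5 rad from vertical away from its tab), 1.0 = ON (leaning 0.5 rad towards its tab). It stays where it is left and takes about 1 N at the knob. Exactly one of the three switches starts ON (above 0.85); the others start below 0.1.
- switch_b_base: grey switch housing 70 x 50 x 25 mm, fixed on the panel; one in each of the three bays, in shuffled order. Origin: centre of its underside (15 mm above the table). Its +x axis points to the coloured tab of its own bay, whose centre is 60 mm away. The lever turns about a level axis along y, 22 mm above the origin: a 10 mm steel rod with a black ball knob 26 mm across, centred 80 mm from that axis.
- switch_b (a joint): lever angle of this switch, rad: 0 = OFF (leaning 0.5 rad from vertical away from its tab), 1.0 = ON (leaning 0.5 rad towards its tab). It stays where it is left and takes about 1 N at the knob. Exactly one of the three switches starts ON (above 0.85); the others start below 0.1.
- switch_c_base: grey switch housing 70 x 50 x 25 mm, fixed on the panel; one in each of the three bays, in shuffled order. Origin: centre of its underside (15 mm above the table). Its +x axis points to the coloured tab of its own bay, whose centre is 60 mm away. The lever turns about a level axis along y, 22 mm above the origin: a 10 mm steel rod with a black ball knob 26 mm across, centred 80 mm from that axis.
- switch_c (a joint): lever angle of this switch, rad: 0 = OFF (leaning 0.5 rad from vertical away from its tab), 1.0 = ON (leaning 0.5 rad towards its tab). It stays where it is left and takes about 1 N at the knob. Exactly one of the three switches starts ON (above 0.85); the others start below 0.1.
- switch_a_tip (a point): centre of this switch's black ball knob (26 mm across).
- switch_b_tip (a point): centre of this switch's black ball knob (26 mm across).
- switch_c_tip (a point): centre of this switch's black ball knob (26 mm across).
- tab_red: red lockout tab, fixed on the panel: an upright plate 44 mm wide (its y axis), 5.8 mm thick (its x axis) and 62 mm high, on a foot 30 mm deep and 8 mm high. Origin: centre of the underside; the top edge is at z = 62 mm. The three tabs stand in the three bays in shuffled order; bays are 90 mm apart.
- tab_yellow: yellow lockout tab, fixed on the panel: an upright plate 44 mm wide (its y axis), 5.8 mm thick (its x axis) and 62 mm high, on a foot 30 mm deep and 8 mm high. Origin: centre of the underside; the top edge is at z = 62 mm. The three tabs stand in the three bays in shuffled order; bays are 90 mm apart.
- tab_blue: blue lockout tab, fixed on the panel: an upright plate 44 mm wide (its y axis), 5.8 mm thick (its x axis) and 62 mm high, on a foot 30 mm deep and 8 mm high. Origin: centre of the underside; the top edge is at z = 62 mm. The three tabs stand in the three bays in shuffled order; bays are 90 mm apart.
- clamp_red: red clothes-peg spring clamp, 70 g, jaws down on the rail, tips 16 mm below its edge. Width 24 mm (y); jaws close along x. Origin: lowest point, midway between jaw tips. Pads z 0-20, pivot 46, handles z 54-96 mm leaning out, 49 mm across the tops. 12 N squeezes them flat and parallel at 30 mm: jaw gap 22 mm at the tips, 15 at the pads' top; the frame (of the -x arm) then leans 0.2 rad.
- clamp_yellow: yellow clothes-peg spring clamp, 70 g, jaws down on the rail, tips 16 mm below its edge. Width 24 mm (y); jaws close along x. Origin: lowest point, midway between jaw tips. Pads z 0-20, pivot 46, handles z 54-96 mm leaning out, 49 mm across the tops. 12 N squeezes them flat and parallel at 30 mm: jaw gap 22 mm at the tips, 15 at the pads' top; the frame (of the -x arm) then leans 0.2 rad.
- clamp_blue: blue clothes-peg spring clamp, 70 g, jaws down on the rail, tips 16 mm below its edge. Width 24 mm (y); jaws close along x. Origin: lowest point, midway between jaw tips. Pads z 0-20, pivot 46, handles z 54-96 mm leaning out, 49 mm across the tops. 12 N squeezes them flat and parallel at 30 mm: jaw gap 22 mm at the tips, 15 at the pads' top; the frame (of the -x arm) then leans 0.2 rad.
- panel: light switch panel, a plate 170 (x) x 290 (y) x 15 mm fixed on the bench, carrying three bays along its y axis at -90, 0 and +90 mm; in each bay the switch housing is at x = -40 mm and the tab at x = +20 mm. Origin: centre of the underside.
- rail: parking rail fixed on the bench: upright aluminium plate 210 mm long (its y axis), 5.8 mm thick (x axis), top edge 62 mm above the bench, on a dark foot 60 mm deep and 6 mm high. The clamps stand on it about 70 mm apart, in shuffled order. Origin: centre of the underside.
- meter: bystander, loose: black analogue multimeter lying on its back behind the panel, 135 x 95 x 44 mm. Origin at its underside.
- bottle: bystander, loose: white squeeze bottle with a red cap, 38 mm across, 120 mm tall, standing between panel and rail. Origin at its underside.
- spool: bystander, loose: grey solder-wire spool, 44 mm across, 40 mm tall, standing close by the rail. Origin at its underside.
- tin: bystander, loose: small steel bowl, 56 mm across, 30 mm high, close by the rail. Origin at its underside.
- marker: bystander, loose: black marker pen with a red cap, 130 mm long, lying. Origin at its underside.
- screwdriver: bystander, loose: yellow-handled screwdriver, lying in front of the panel
- partsbox: bystander, loose: clear compartment box, 110 x 190 x 35 mm. Origin at its underside.
There are look-alikes about, which are no part of the job. What is shaped like the clamp_red but green or turquoise is not meant.

How it is judged (in metres and radians):
On the way, in this order (a step that is already met when the one before it is completed fails the run):
1. the lever that was on is thrown off (value of joint each of switch_a, switch_b, switch_c below 0.2 rad and distance of any of switch_a_tip, switch_b_tip, switch_c_tip from where it was at the start of the episode above 0.04 m), for 0.2 s.
2. the clamp of the tab's colour is clipped on the tab of that switch (((((distance of switch_a_tip from where it was at the start of the episode above 0.04 m and horizontal distance between switch_a_base and tab_red below 0.078 m) or (distance of switch_b_tip from where it was at the start of the episode above 0.04 m and horizontal distance between switch_b_base and tab_red below 0.078 m) or (distance of switch_c_tip from where it was at the start of the episode above 0.04 m and horizontal distance between switch_c_base and tab_red below 0.078 m)) and x of clamp_red in the frame of tab_red between -0.006 and 0.006 m and y of clamp_red in the frame of tab_red between -0.015 and 0.015 m and z of clamp_red in the frame of tab_red between 0.022 and 0.052 m and angle between the x axis of clamp_red and the x axis of tab_red, either way round below 0.3 rad and angle between clamp_red's own z axis and vertical below 0.2 rad and contact force between clamp_red and tab_red above 2 N and distance of each of clamp_yellow, clamp_blue from where it was at the start of the episode below 0.015 m) or (((distance of switch_a_tip from where it was at the start of the episode above 0.04 m and horizontal distance between switch_a_base and tab_yellow below 0.078 m) or (distance of switch_b_tip from where it was at the start of the episode above 0.04 m and horizontal distance between switch_b_base and tab_yellow below 0.078 m) or (distance of switch_c_tip from where it was at the start of the episode above 0.04 m and horizontal distance between switch_c_base and tab_yellow below 0.078 m)) and x of clamp_yellow in the frame of tab_yellow between -0.006 and 0.006 m and y of clamp_yellow in the frame of tab_yellow between -0.015 and 0.015 m and z of clamp_yellow in the frame of tab_yellow between 0.022 and 0.052 m and angle between the x axis of clamp_yellow and the x axis of tab_yellow, either way round below 0.3 rad and angle between clamp_yellow's own z axis and vertical below 0.2 rad and contact force between clamp_yellow and tab_yellow above 2 N and distance of each of clamp_red, clamp_blue from where it was at the start of the episode below 0.015 m) or (((distance of switch_a_tip from where it was at the start of the episode above 0.04 m and horizontal distance between switch_a_base and tab_blue below 0.078 m) or (distance of switch_b_tip from where it was at the start of the episode above 0.04 m and horizontal distance between switch_b_base and tab_blue below 0.078 m) or (distance of switch_c_tip from where it was at the start of the episode above 0.04 m and horizontal distance between switch_c_base and tab_blue below 0.078 m)) and x of clamp_blue in the frame of tab_blue between -0.006 and 0.006 m and y of clamp_blue in the frame of tab_blue between -0.015 and 0.015 m and z of clamp_blue in the frame of tab_blue between 0.022 and 0.052 m and angle between the x axis of clamp_blue and the x axis of tab_blue, either way round below 0.3 rad and angle between clamp_blue's own z axis and vertical below 0.2 rad and contact force between clamp_blue and tab_blue above 2 N and distance of each of clamp_red, clamp_yellow from where it was at the start of the episode below 0.015 m))), for 0.2 s.
At the end, for the whole second after the job is handed in: All levers off (< 0.2 rad). The clamp in the colour of the live switch's tab grips that tab (> 2 N), tips 10-40 mm below its top edge, within 15 mm of its middle, 0.3 rad of square, 0.2 rad of upright, at rest. Other clamps within 15 mm of their start (value of joint each of switch_a, switch_b, switch_c below 0.2 rad and ((((distance of switch_a_tip from where it was at the start of the episode above 0.04 m and horizontal distance between switch_a_base and tab_red below 0.078 m) or (distance of switch_b_tip from where it was at the start of the episode above 0.04 m and horizontal distance between switch_b_base and tab_red below 0.078 m) or (distance of switch_c_tip from where it was at the start of the episode above 0.04 m and horizontal distance between switch_c_base and tab_red below 0.078 m)) and x of clamp_red in the frame of tab_red between -0.006 and 0.006 m and y of clamp_red in the frame of tab_red between -0.015 and 0.015 m and z of clamp_red in the frame of tab_red between 0.022 and 0.052 m and angle between the x axis of clamp_red and the x axis of tab_red, either way round below 0.3 rad and angle between clamp_red's own z axis and vertical below 0.2 rad and contact force between clamp_red and tab_red above 2 N and distance of each of clamp_yellow, clamp_blue from where it was at the start of the episode below 0.015 m and linear speed of clamp_red below 0.02 m/s) or (((distance of switch_a_tip from where it was at the start of the episode above 0.04 m and horizontal distance between switch_a_base and tab_yellow below 0.078 m) or (distance of switch_b_tip from where it was at the start of the episode above 0.04 m and horizontal distance between switch_b_base and tab_yellow below 0.078 m) or (distance of switch_c_tip from where it was at the start of the episode above 0.04 m and horizontal distance between switch_c_base and tab_yellow below 0.078 m)) and x of clamp_yellow in the frame of tab_yellow between -0.006 and 0.006 m and y of clamp_yellow in the frame of tab_yellow between -0.015 and 0.015 m and z of clamp_yellow in the frame of tab_yellow between 0.022 and 0.052 m and angle between the x axis of clamp_yellow and the x axis of tab_yellow, either way round below 0.3 rad and angle between clamp_yellow's own z axis and vertical below 0.2 rad and contact force between clamp_yellow and tab_yellow above 2 N and distance of each of clamp_red, clamp_blue from where it was at the start of the episode below 0.015 m and linear speed of clamp_yellow below 0.02 m/s) or (((distance of switch_a_tip from where it was at the start of the episode above 0.04 m and horizontal distance between switch_a_base and tab_blue below 0.078 m) or (distance of switch_b_tip from where it was at the start of the episode above 0.04 m and horizontal distance between switch_b_base and tab_blue below 0.078 m) or (distance of switch_c_tip from where it was at the start of the episode above 0.04 m and horizontal distance between switch_c_base and tab_blue below 0.078 m)) and x of clamp_blue in the frame of tab_blue between -0.006 and 0.006 m and y of clamp_blue in the frame of tab_blue between -0.015 and 0.015 m and z of clamp_blue in the frame of tab_blue between 0.022 and 0.052 m and angle between the x axis of clamp_blue and the x axis of tab_blue, either way round below 0.3 rad and angle between clamp_blue's own z axis and vertical below 0.2 rad and contact force between clamp_blue and tab_blue above 2 N and distance of each of clamp_red, clamp_yellow from where it was at the start of the episode below 0.015 m and linear speed of clamp_blue below 0.02 m/s))); the robot touches nothing.
It fails at once if one of the switches that were off is thrown over (past 0.6 rad) ((value of joint switch_a above 0.6 rad and distance of switch_a_tip from where it was at the start of the episode above 0.034 m) or (value of joint switch_b above 0.6 rad and distance of switch_b_tip from where it was at the start of the episode above 0.034 m) or (value of joint switch_c above 0.6 rad and distance of switch_c_tip from where it was at the start of the episode above 0.034 m)).
It fails at once if a bystander is moved by more than 30 mm (distance of any of meter, bottle, spool, tin, marker, screwdriver, partsbox from where it was at the start of the episode above 0.03 m).
It also fails if it takes over 54 s, if anything falls off the work surface, if the arm or the gripper's body presses on something with over 40 N, if the wrist force passes 120 N, or if a joint passes its speed limit or range.

## Working session

There is one attempt and no reset: what is moved stays moved. The work goes in short steps, each a Python script; the robot and the scene stay as the last script left them, time stands still between calls to the robot, and variables do not carry over. Pictures are saved under pics/ and viewed, at most 10 in all, crops included, and the job is handed in when it is done.

```bash
ls; mkdir -p pics; python3 - <<'E'
from cell import robot, grip, kin, viewer
import cv2, numpy as np
for c in ("top","side"):
    im=viewer.read_camera(c); cv2.imwrite(f"pics/{c}0.png",im[:,:,::-1])
    i=viewer.camera_info(c); R=np.array(i["R"]);t=np.array(i["t"])
    print(c,np.round(i["camera_matrix"],1).tolist(),np.round(-R.T@t),np.round(R,2).tolist())
    for n in ["switch_a_base","switch_a_tip","tab_red","tab_yellow","tab_blue","clamp_red","clamp_yellow","clamp_blue","panel","rail","bottle","spool","tin","marker"]:
        for d in viewer.pinpoint(n,c):
            if d["confidence"]>.3: print(n,round(d["confidence"],2),np.round(R.T@(np.array(d["at"])-t)))
o=robot.observe();print(o["t"],o["tcp_rot"],o["joints"])
E
```

```text
pics
top [[510.0, 0.0, 308.4], [0.0, 510.0, 249.7], [0.0, 0.0, 1.0]] [ 384.   17. 1233.] [[-0.03, -1.0, 0.02], [-0.99, 0.02, -0.14], [0.13, -0.02, -0.99]]
switch_a_base 0.9 [490.  88.  20.]
switch_a_tip 0.66 [547.  84.  18.]
switch_a_tip 0.61 [452.  84. 108.]
switch_a_tip 0.38 [454. 173. 111.]
tab_red 0.7 [549. 264.  13.]
tab_yellow 0.68 [546. 176.  20.]
tab_blue 0.67 [546.  81.  14.]
tab_blue 0.43 [ 773. -100.   -0.]
clamp_red 0.82 [456. -60.   0.]
clamp_red 0.81 [ 420. -147.    0.]
clamp_red 0.71 [645. -90.  -1.]
clamp_red 0.56 [ 548. -154.   53.]
clamp_yellow 0.73 [ 527. -293.   44.]
clamp_blue 0.68 [ 534. -225.   49.]
panel 0.63 [528. 177.  -0.]
panel 0.34 [ 528. -295.   45.]
rail 0.65 [ 536. -222.    1.]
bottle 0.65 [569. -35.   6.]
spool 0.73 [ 612. -178.   -0.]
tin 0.67 [ 446. -267.    1.]
marker 0.52 [ 448. -265.   -1.]
side [[485.6, 0.0, 310.4], [0.0, 485.6, 241.9], [0.0, 0.0, 1.0]] [311. 627. 740.] [[-0.94, -0.33, -0.02], [-0.22, 0.67, -0.71], [0.25, -0.67, -0.7]]
switch_a_base 0.88 [490.  85.  12.]
switch_a_tip 0.69 [456.  82. 110.]
tab_red 0.86 [546. 262.  15.]
tab_yellow 0.68 [551. 171.  13.]
tab_blue 0.61 [548.  84.  15.]
tab_blue 0.36 [524. 263. 107.]
clamp_red 0.95 [ 550. -152.   47.]
clamp_red 0.95 [651. -91.  -2.]
clamp_red 0.78 [457. -61.   3.]
clamp_red 0.76 [ 423. -143.   -3.]
clamp_yellow 0.6 [ 540. -226.    0.]
clamp_yellow 0.54 [ 527. -295.   46.]
clamp_blue 0.73 [ 537. -226.   46.]
clamp_blue 0.55 [ 549. -151.   46.]
panel 0.63 [531. 169.  -3.]
rail 0.88 [ 541. -230.    1.]
rail 0.44 [343. 238.   3.]
bottle 0.62 [567. -37.  -1.]
spool 0.83 [ 613. -185.    4.]
spool 0.63 [ 546. -154.   48.]
tin 0.59 [ 448. -271.   -3.]
tin 0.54 [ 549. -153.   49.]
marker 0.67 [ 340. -267.    2.]
1.5 [ 3.08505227e+00  5.92945870e-01 -2.97557464e-05] [ 1.14798679  0.46748412 -0.01161167  1.60269752  0.00600221  1.07137734
 -0.05628151]
```

View pics/top0.png

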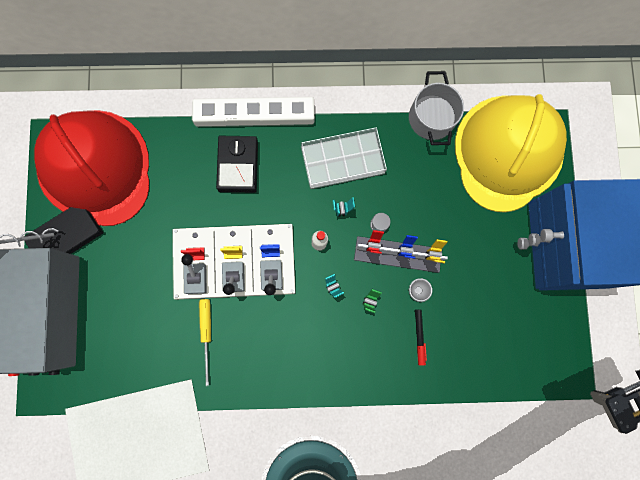

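View pics/side0.png

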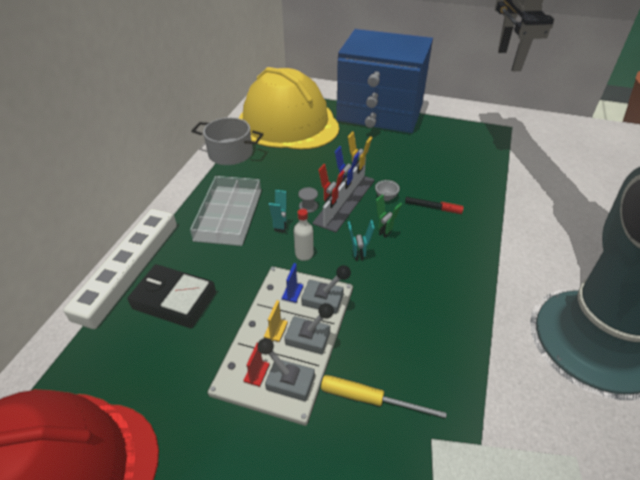

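The switch in the red bay is on: its knob leans to the red tab, at top (187,259) and side (265,346). The yellow and blue levers lean away from their tabs. Four things could be the clamp, by top-view pixel: the red one on the rail (375,240), turquoise ones at (344,207) and (334,287), and a green one at (372,300). Only the one on the rail is red. I'll confirm that with a crop and take a wrist view of the panel.

```bash
cat > h.py <<'E'
from cell import robot, grip, kin, viewer
import cv2, numpy as np
def rv(psi): return np.pi*np.array([np.cos(psi/2),np.sin(psi/2),0])
def pin(n,c,info,m=.3):
    R=np.array(info["R"]);t=np.array(info["t"])
    return [(round(d["confidence"],2),np.round(R.T@(np.array(d["at"])-t),1)) for d in viewer.pinpoint(n,c) if d["confidence"]>m]
def proj(P,i):
    c=np.array(i["R"])@np.array(P,float)+np.array(i["t"]);K=np.array(i["camera_matrix"])
    th=np.arctan2(np.hypot(c[0],c[1]),c[2]);u=c[:2]/np.hypot(c[0],c[1])*th
    return K[:2,:2]@u+K[:2,2]
def back(px,z,i):
    K=np.array(i["camera_matrix"]);u=(np.array(px)-K[:2,2])/np.diag(K)[:2];th=np.hypot(*u)
    d=np.array([*(u/th*np.sin(th)),np.cos(th)]);R=np.array(i["R"]);o=-R.T@np.array(i["t"]);d=R.T@d
    return o+d*(z-o[2])/d[2]
def masks(n,m=.3): return [d for d in viewer.silhouettes(n,"wrist") if d["confidence"]>m]
E
python3 - <<'E'
from h import *
im=cv2.imread("pics/top0.png")[195:315,310:470]; cv2.imwrite("pics/crop0.png",cv2.resize(im,None,fx=5,fy=5)[:600])
robot.servo_line([330,-330,330],feed=250,rotation=rv(0.2))
grip(0.0)
robot.movep([500,200,330],rv(0))
o=robot.observe(); i=viewer.camera_info("wrist")
im=viewer.read_camera("wrist"); cv2.imwrite("pics/w1.png",im[:,:,::-1])
R=np.array(i["R"]);print(np.round(-R.T@np.array(i["t"])),np.round(R,2).tolist(),i["camera_matrix"],o["tcp_pos"],o["t"])
for n in ["switch_a_tip","switch_a_base","tab_red","tab_yellow","tab_blue"]:print(n,pin(n,"wrist",i))
for p in [(547,263,77),(525,263,107),(487,263,40),(547,83,77)]: print(p,proj(p,i))
print(robot.observe()["t"],robot.observe()["contact_force"])
E
```

```text
[583. 199. 501.] [[-0.0, -1.0, -0.0], [-0.96, 0.0, 0.29], [-0.29, 0.0, -0.96]] [[371.64829954   0.         317.76168698]
 [  0.         371.64829954 240.24100938]
 [  0.           0.           1.        ]] [500.4416007  198.87131194 329.84228277] 6.25
switch_a_tip [(0.64, array([450.6,  81.1, 108.7]))]
switch_a_base [(0.59, array([495.7,  83.1,  17.5]))]
tab_red [(0.71, array([546.4, 263.7,  13.8])), (0.34, array([ 334.7, -266.8,    0.4]))]
tab_yellow [(0.71, array([ 7.757e+02, -1.021e+02,  7.000e-01])), (0.65, array([548.1, 174. ,  16.6]))]
tab_blue [(0.7, array([551.7,  81.3,  17.1]))]
(547, 263, 77) [262.03037548 162.10158412]
(525, 263, 107) [258.52379739 184.85011425]
(487, 263, 40) [267.71137115 206.50371531]
(547, 83, 77) [417.56066319 163.18317649]
6.55 [-0.04976919  0.18094138  0.90913796]
```

View pics/crop0.png

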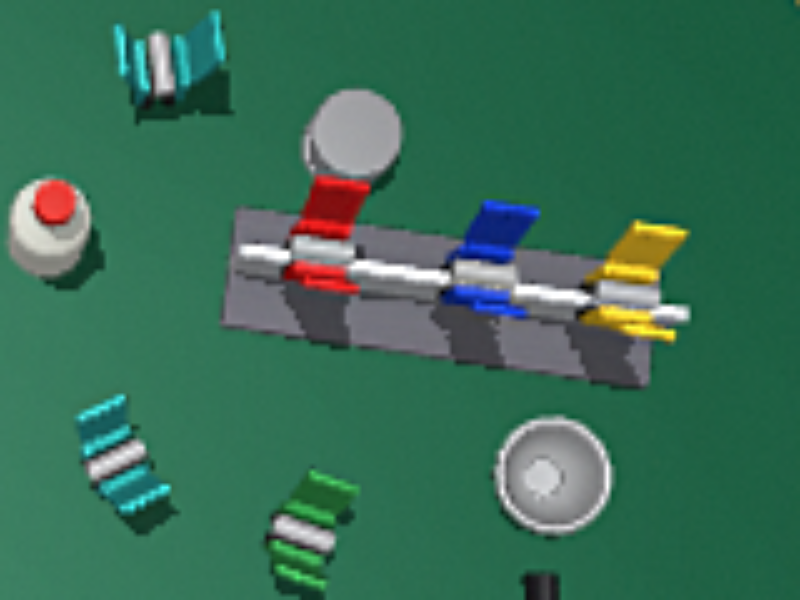

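View pics/w1.png

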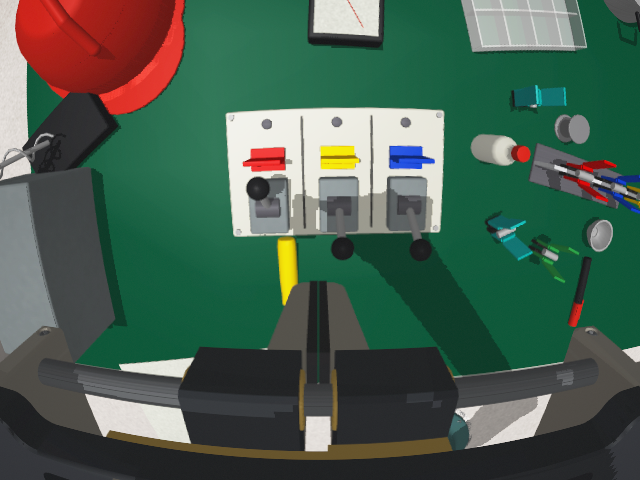

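The crop confirms that the rail's red clamp, at top (375,240), is the only red one. The wrist view puts the red switch's knob at (258,188), beside the red tab at (264,160). I'll throw the lever now.

```bash
python3 - <<'E'
from h import *
for p in ([585,263,170],[470,263,97],[549,-152,105],[547,263,116],[547,263,230],[549,-152,230]):
  for s in (1,-1):
    j=kin.ik(p,rv(s*np.pi/2-.08)); print(p,s,None if j is None else np.round(j,2))
s=1 if kin.ik([470,263,97],rv(np.pi/2)) is not None and abs(kin.ik([470,263,97],rv(np.pi/2))[6])<2.6 else -1
print("psi",s)
robot.movep([590,263,200],rv(s*np.pi/2))
robot.servo_line([590,263,97],feed=150)
robot.servo_line([500,263,97],feed=100)
print(robot.observe()["contact_force"])
for x in range(497,458,-3):
    robot.servo_line([x,263,97],feed=60); f=robot.observe()["contact_force"]; print(x,np.round(f,1))
    if abs(f[0])>7: break
robot.servo_line([x+20,263,97],feed=100)
robot.servo_line([x+40,263,250],feed=250)
i=viewer.camera_info("wrist");im=viewer.read_camera("wrist"); cv2.imwrite("pics/w2.png",im[:,:,::-1])
print(pin("switch_a_tip","wrist",i),pin("tab_red","wrist",i),robot.observe()["t"])
E
```

```text
[585, 263, 170] 1 [ 0.2   0.75 -1.03  1.62  0.69  1.17 -1.07]
[585, 263, 170] -1 [ 0.31  0.96 -1.33  1.61  0.95  1.35  1.91]
[470, 263, 97] 1 [ 0.17  0.68 -0.98  1.92  0.71  0.93 -1.24]
[470, 263, 97] -1 [-1.48  0.91  1.34  2.02 -1.02  1.13 -2.89]
[549, -152, 105] 1 [ 0.88  0.68 -0.91  1.85  0.65  0.95 -0.4 ]
[549, -152, 105] -1 [ 0.01  0.47  0.25  1.9  -0.16  0.78 -2.87]
[547, 263, 116] 1 [ 0.18  0.76 -0.99  1.74  0.72  1.05 -1.15]
[547, 263, 116] -1 [-1.34  0.97  1.34  1.84 -1.02  1.23 -2.89]
[547, 263, 230] 1 [ 0.24  0.64 -1.09  1.65  0.6   1.22 -1.06]
[547, 263, 230] -1 [ 0.33  0.8  -1.32  1.64  0.79  1.34  1.94]
[549, -152, 230] 1 [ 0.96  0.52 -1.    1.74  0.48  1.14 -0.27]
[549, -152, 230] -1 [-0.06  0.32  0.33  1.81 -0.12  1.04 -2.9 ]
psi 1
[ 0.09142562  0.12973694 -0.34907058]
497 [ 0.1 -0.5 -0.3]
494 [ 0.   0.3 -0.1]
491 [ 0.2 -0.1 -0.8]
488 [-0.2  0.   0.4]
485 [-0.6 -0.  -0.4]
482 [-0.3 -0.3  0.1]
479 [-0.3  0.7  0.2]
476 [-0.6 -0.2  0.8]
473 [ 5.   0.6 -1.9]
470 [11.4  1.4 -7.2]
[(0.53, array([777.8, -99.9,   1.3]))] [(0.62, array([546.6, 265.6,  14.1]))] 13.35
```

View pics/w2.png

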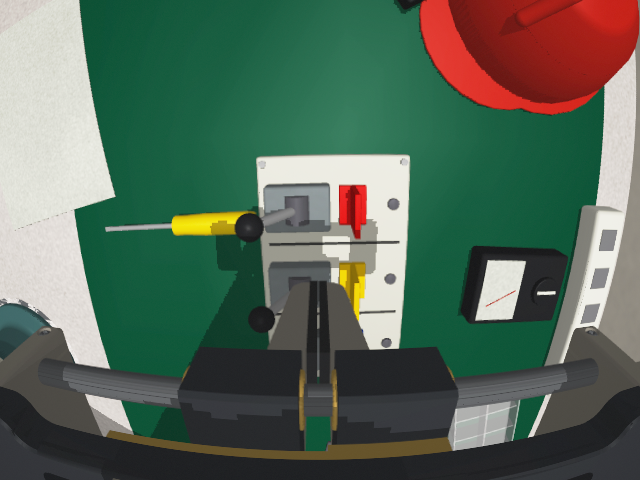

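The wrist view shows the red lever off, knob at (249,228), in line with the yellow one at (261,319). Next I'll measure the tab in that view and view the red clamp from nearby.

```bash
python3 - <<'E'
from h import *
i=viewer.camera_info("wrist");im=viewer.read_camera("wrist")
m=((im[:,:,0]>90)&(im[:,:,1]<60)&(im[:,:,2]<60))
a=im[150:260,320:390]
v=cv2.resize(a[:,:,::-1],None,fx=5,fy=5,interpolation=cv2.INTER_CUBIC).copy()
for p in [(x,y,z) for x in (544.1,549.9) for y in (242,286) for z in (77,23)]+[(x,y,23) for x in (532,562) for y in (242,286)]:
    q=(proj(p,i)-[320,150]+.5)*5; cv2.circle(v,tuple(int(k) for k in q),4,(0,255,0) if p[2]==77 else (255,0,0),-1)
w1=v
grip(0.85)
robot.movep([549,-235,290],rv(np.pi/2-.155))
j=viewer.camera_info("wrist");im=viewer.read_camera("wrist")
for n in("clamp_red","clamp_blue","clamp_yellow"):print(n,pin(n,"wrist",j))
q=proj((549.5,-152.5,110),j).astype(int);print(q,robot.observe()["t"])
x0,y0=max(q[0]-60,0),max(q[1]-60,0)
b=im[y0:y0+120,x0:x0+100];u=cv2.resize(b[:,:,::-1],None,fx=4.4,fy=4.4,interpolation=cv2.INTER_CUBIC).copy()
c=np.array([549.5,-152.5]);ax=np.array([np.cos(-.155),np.sin(-.155)]);ay=np.array([-ax[1],ax[0]])
for sx in(-24.5,0,24.5):
  for sy in(-12,12):
    pp=(proj([*(c+sx*ax+sy*ay),142 if sx else 62],j)-[x0,y0]+.5)*4.4
    cv2.circle(u,tuple(int(k) for k in pp),4,(0,255,0) if sx else (255,255,0),-1)
H=max(w1.shape[0],u.shape[0]);pad=lambda a:cv2.copyMakeBorder(a,0,H-a.shape[0],0,0,cv2.BORDER_CONSTANT)
cv2.imwrite("pics/c3.png",np.hstack([pad(w1),pad(u)])[:600,:800])
cv2.imwrite("pics/w3.png",im[:,:,::-1])
E
```

```text
clamp_red [(0.91, array([ 547.9, -155.6,   51.4])), (0.89, array([ 4.582e+02, -6.280e+01,  1.000e-01])), (0.78, array([ 420.8, -150.1,    4.3])), (0.74, array([648.3, -87.2,   1.6]))]
clamp_blue [(0.89, array([ 538.2, -227.7,   44.2]))]
clamp_yellow [(0.61, array([ 525. , -293.6,   45.9]))]
[305 133] 16.6167
```

View pics/c3.png

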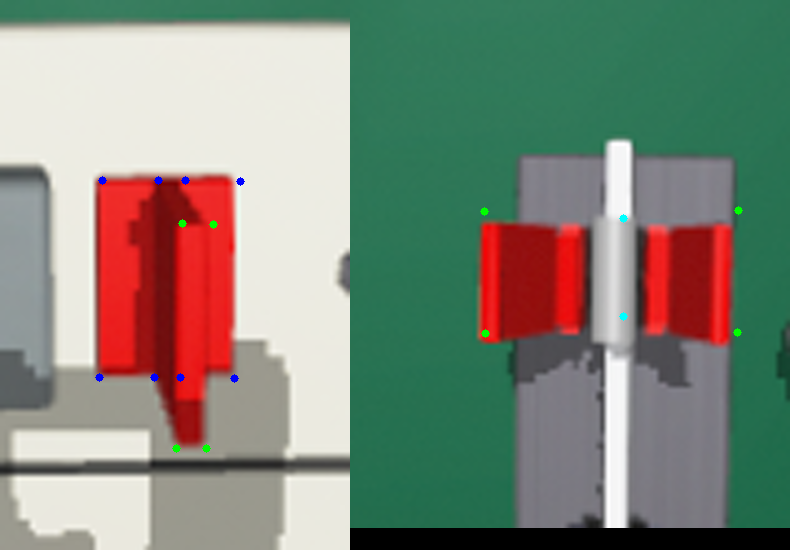

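Projected against the view, the tab sits about 1 mm to −x and 1 mm to +y of my estimate. The clamp is about 1 mm to −x and 2 mm to −y, and both yaws fit. I'll grasp the clamp, lift it and hold it over the tab for a check.

```bash
python3 - <<'E'
from h import *
ps=np.pi/2-.155
robot.servo_line([548.6,-154.5,200],feed=150)
robot.servo_line([548.6,-154.5,105],feed=100)
print(robot.observe()["contact_force"])
grip(0.0,25); o=robot.observe(); print(o["grip_width"]*92,o["grip_force"],o["contact_force"])
robot.servo_line([548.6,-154.5,235],feed=120)
o=robot.observe(); print(o["grip_width"]*92,o["grip_force"],o["contact_force"])
robot.servo_line([546,100,235],feed=200,rotation=rv(np.pi/2))
robot.servo_line([546,264.5,190],feed=150)
o=robot.observe();print(o["t"],o["tcp_pos"],o["grip_width"]*92)
i=viewer.camera_info("wrist");im=viewer.read_camera("wrist")
s=viewer.read_camera("side")
k=viewer.camera_info("side");K=np.array(k["camera_matrix"]);c=K@(np.array(k["R"])@[546,264,140]+np.array(k["t"]));q=(c[:2]/c[2]).astype(int);print(q,pin("clamp_red","side",k),pin("clamp_red","wrist",i))
a=cv2.resize(s[q[1]-50:q[1]+50,q[0]-40:q[0]+40,::-1],None,fx=5,fy=5,interpolation=cv2.INTER_CUBIC)
b=cv2.resize(im[150:350,220:420,::-1],None,fx=2,fy=2.5,interpolation=cv2.INTER_CUBIC)
cv2.imwrite("pics/c4.png",np.hstack([a,b]))
E
```

```text
[-0.72557854 -0.71907484 -0.45195747]
29.698426100787888 24.913020730018616 [ 0.70333625 -0.64367716 -0.41232071]
29.581750505135826 24.91301715373993 [-1.2472295   0.09356928 -1.14152207]
23.4 [546.40863053 263.56940546 190.06211875] 29.869505617350953
[248 330] [(0.89, array([ 4.251e+02, -1.481e+02, -2.000e-01])), (0.73, array([457.7, -60.4,   0.5])), (0.58, array([536.8, 261. , 131.8])), (0.55, array([ 6.447e+02, -9.000e+01, -6.000e-01])), (0.32, array([454.7, 168.9, 109.7]))] [(0.72, array([539. , 261.1, 130.9]))]
```

View pics/c4.png

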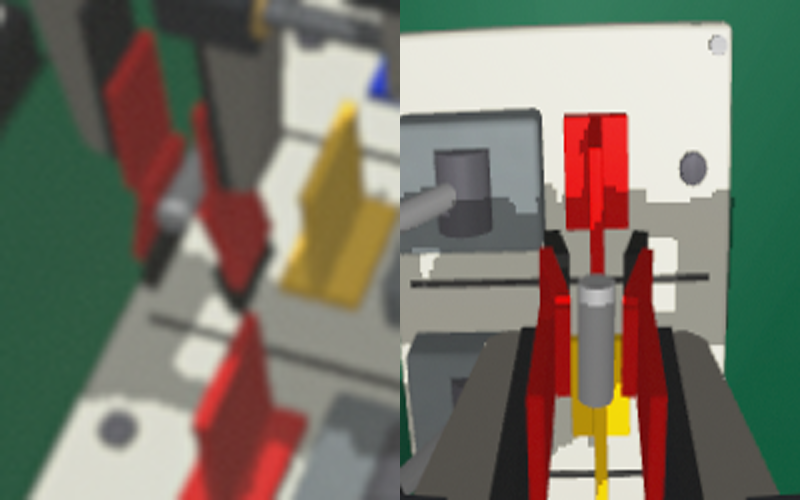

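The clamp is held at 30 mm with its jaws open. In the wrist crop the tab plate (column 597) lies midway between the jaw tips (556 and 637), so I'll lower it and release.

```bash
python3 - <<'E'
from h import *
robot.servo_line([546,264.5,137],feed=80)
for z in (130,123,115):
    robot.servo_line([546,264.5,z],feed=40); f=robot.observe()["contact_force"]; print(z,np.round(f,1))
    if abs(f[2])>10: break
grip(0.8); print(robot.observe()["contact_force"],robot.observe()["t"])
robot.servo_line([546,264.5,260],feed=120)
robot.servo_line([540,150,330],feed=150)
i=viewer.camera_info("wrist");im=viewer.read_camera("wrist");s=viewer.read_camera("side")
k=viewer.camera_info("side");print([(n,pin(n,"side",k)) for n in("clamp_red","clamp_blue","clamp_yellow")],pin("clamp_red","wrist",i))
q=proj((546,264,100),i).astype(int)
a=cv2.resize(s[270:390,200:330,::-1],None,fx=3,fy=4)
b=cv2.resize(im[max(q[1]-60,0):max(q[1]-60,0)+120,q[0]-50:q[0]+50,::-1],None,fx=4,fy=4)
cv2.imwrite("pics/c5.png",np.hstack([a,b])); print(robot.observe()["t"])
E
```

```text
130 [-0.9 -0.1 -0.6]
123 [ 1.   0.6 -0.4]
115 [-0.  -0.3 -0.2]
[ 0.40629068  0.07655336 -0.48703483] 26.1833
[('clamp_red', [(0.79, array([458.2, -62.3,   3.5])), (0.74, array([645.7, -90.6,  -2.1])), (0.71, array([ 425.2, -147.3,   -0.7])), (0.63, array([545.4, 266.2,  57.4]))]), ('clamp_blue', [(0.74, array([ 536.8, -226.6,   54.1]))]), ('clamp_yellow', [(0.62, array([ 528.4, -295.8,   44.7]))])] [(0.91, array([647. , -86.3,  -0.7])), (0.74, array([461.6, -62. ,  -1.3])), (0.62, array([546.3, 266.6,  59.2])), (0.6, array([452.2, 173.2, 115.5])), (0.48, array([ 421.7, -148.1,    2.8]))]
28.8833
```

View pics/c5.png

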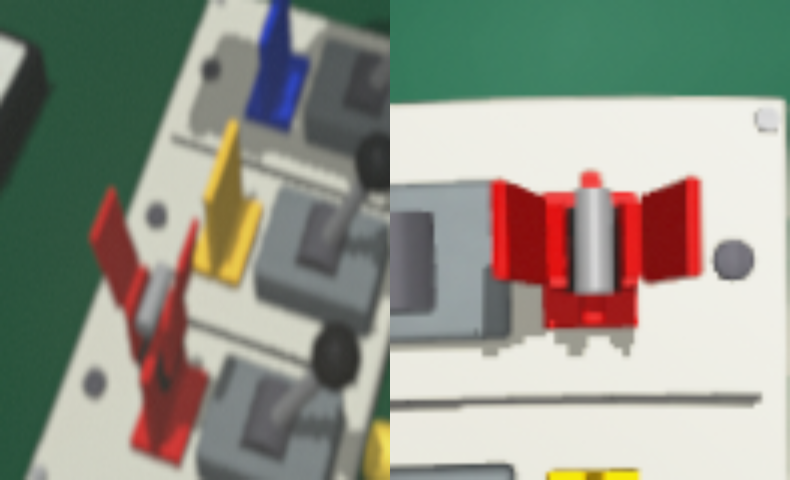

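The crops show the red clamp upright, square and centred on the red tab, at side crop (150,320) and wrist crop (593,240). Its tips are at about z 58, roughly 19 mm below the edge. The red lever is still off and the gripper is clear.

```bash
python3 -c "
from cell import robot
print(robot.job_done())"
```

```text
the job is handed in; nothing more can be done
None
```

The red switch is thrown off and the red clamp is clipped on the middle of the red tab, upright and square, tips about 19 mm below its top edge; the job was handed in at about 29 s of 54 s, and no verdict was returned.

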